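Spring a roller into the bench roller rest

ROBOT

A 7-joint arm with a two-finger parallel gripper is mounted at the origin on the work surface; the furniture and walls round the work are solid. World frame = base frame: x ahead of the robot, y to its left, z up, the work surface at z = 0. Lengths are in m, angles in rad, forces in N, time in s.
With the tool pointing down it reaches from about 0.4 to 0.85 m from the base axis. Payload 10.4 kg.
Tool frame: the origin (TCP) lies at the very end of the fingers, on their centre line; the grasp point (between the pads) lies manip.hold_point_z behind it (manip.hold_point_z is the distance from the TCP to the grasp point, in m); z points along the fingers, y is the direction in which the jaws open and shut (so a half turn about z gives the same grasp; the last joint's range is limited). The gripper opens to 85 mm and grips with 20 to 120 N. Pads are 22 mm wide; open, the fingers measure 114 mm over their backs; the gripper's body (76 mm by 85 mm) begins 54 mm behind the grasp point. The pads swing forward as they close: fully open they stand 13 mm farther back than shut.
Start: joints at [-1.251, 0.332, -0.065, 1.46, 0.022, 1.35, -0.088], TCP at [0.21, 0.589, 0.204] pointing down, gripper open.
Joint ranges: [-2.6, 2.6], [-0.5, 2.12], [-1.47, 1.34], [0.16, 2.42], [-1.27, 4.41], [0.06, 2.06], [-2.6, 2.6]. Speed limits (rad/s): [2.22, 2.22, 2.79, 2.79, 3.14, 3.14, 3.14].

INTERFACE

Orientations are given as a unit quaternion [x, y, z, w].
In Python, from workcell import manip gives the robot as it stands.
- The arm moves only by the tool jog_arm, never from a script. Its arguments are lists of equal length, an entry for each row: "translation": the shift along the world's x, y, z in mm, a list of three; "turn": the turn about the world's z in degrees. In form: {"translation": [[x, y, z], ...], "turn": [turn, ...]}. A call has 1 to 12 rows; each row is the pose to reach, as a shift and turn from the pose measured when the call began; what a row does not reach only later rows make up. A row lasts 1/12 s, in which the tool goes at most 41.7 mm and 7.16 degrees, less where a joint would pass 70% of its speed; a pose out of reach is approached as far as the arm can. A call with a gripper value outside its range is refused whole. "grip" is the finger opening in mm, from 0 to 85.4, set as the call begins (left out, the last holds). The fingers move at their own pace and stop on an object; "grip_force" is the grip in N (left out, the last holds). Time passes only in rows, so rows that repeat a pose let the fingers close. It gives the time, the measured TCP pose, the force and the opening at its end, in the units of the state.
- manip.get_obs(): the state, without advancing time (a new reading comes with each control period).
- manip.camera(name): name is "side" or "top"; returns a dict with "frame" (384x512x3 uint8, red, green, blue), "mtx" (3x3 intrinsics, pixels), "k1" (the pictures are not rectified: a ray, as slopes to the right and down, at radius r is drawn at 1 + k1 r^2 times it, then the intrinsics apply), "pose" (4x4, takes a point from camera to world coordinates). Camera axes: x right, y down, z forward; pixel columns grow to the right and rows downward; lengths in m; the calibration is good to about 2 mm. A picture is of the moment at which its call begins. There is no depth.
- manip.hand_in(): hands the job in, once; it reports no verdict.
Trained networks look in a picture, given as the dict that the camera call returned (one of the last four; its "shot" number tells which), for a name from the list of things; names that differ only in an ending like _2 or _b are one class to them, and where a whole thing is asked for, a point or a joint stands for the part that bears it (a point fixed in the world has none). Each returns a list of dicts, best first, with "confidence" (0 to 1); they miss things now and then, are a little off and sometimes report something else, mostly with a low value. They report only what shows in the picture. A call takes as long as a camera call.
- manip.outline_of(picture, label): "mask" (384x512 bool, what is visible of it) and "extent" ([left, top, right, bottom] in pixels, round what is visible of it).
- manip.pinpoint(picture, label): "at" ([column, row] in pixels: a listed point, or the origin of a listed thing).
The state is a dict: "clock": time; "joint_pos": joint angles; "joint_velocities": joint speeds; "tau": joint torques, N m; "position": TCP position; "ee_rot": TCP orientation; "ft_force": force on the tool from outside, world axes, zero at the start; "torque": the same for the moment, N m; "grip_width": opening from 0.0 (shut) to 1.0 (fully open).
Only numpy, scipy, OpenCV 4.12 (cv2) and the standard library are available. Lean on these libraries where they do the work, as an engineer would, in place of code of your own. Each camera call takes 0.05 s, during which the arm holds its last target. There are 200 camera calls.

TASK

Refit the loose roller in the empty station of the roller rest: its axle is sprung at one end, so push that end in against a cup until the other end passes the opposite cup, let it spring out into that cup and let go, leaving the roller level and captive between the two cups. Ease it in, feeling for the spring, without forcing it or dropping it on the rest: the cups are thin pressings. Leave everything else on the bench where it is.

Things in the scene. Friction and masses are not known exactly. Their poses are not given: they have to be found in the camera images.
- roller_mid (a point): Centre of the loose support roller's barrel: a plain steel tube 44 mm in diameter and 134 mm long with dark end caps, about 0.45 kg, lying in a small fixed V cradle (two 16 mm wide V's 92 mm apart on a flat bar 6 mm high), axle 41 mm above the bench. x runs along its 12 mm axle towards the sprung end. Overall length over both axle ends 190 mm, or 175 mm with the sprung pin pushed fully in.
- stub_tip (a point): Tip of the roller's solid axle end, 91 mm from the barrel's centre on the -x side: a 12 mm stub that stands 24 mm out of the barrel, its last 3 mm tapering to 8 mm. It does not move.
- pin_tip (a point): Where the tip of the roller's sprung axle end is when fully out, 99 mm from the barrel's centre on the +x side: a 12 mm pin with a dark ring, 32 mm out of the barrel (longer than the stub), last 3 mm tapering to 8 mm. It pushes into the barrel 15 mm at most, then is solid: 4 N to start, 0.6 N more per mm, 13 N fully in.
- seat (a point): The empty station of the roller rest with its frame in mid slot: a point on the station's axis, 85 mm above the bench, midway between its two cups. x runs along the axis from the near to the far cheek, z up. The frame, and so both cups together, really stands up to 6 mm off along x, either way: this is not reported and must be felt or seen.
- near_cup (a point): Centre of the mouth of the near cheek's cup (frame in mid slot), opening to +x of the seat: a round boss 23 mm in diameter on the cheek's inner face, 10 mm long, with a blind bore 15 mm wide and 8 mm deep, closed all round: an axle end goes in only lengthwise, with 1.5 mm of play all round. Either end of the roller may go in either cup.
- far_cup (a point): Centre of the mouth of the like cup on the far cheek (frame in mid slot), opening to -x of the seat, always 170 mm from the near mouth (cup bottoms 186 mm apart). The cups bend if the roller presses on the rest with over 45 N in all, the forces on both cheeks added up.
- rest: The roller rest: two grey steel cheeks 200 mm long, 98 mm high (13 mm above the cup axis), 5 mm thick, joined by tie bars 32 mm up and 20 mm outside each roller's axis, clamped through slots on two base bars fixed to the bench. A like roller is in place on its +y side, 110 mm from the empty station. Origin on the bench under the middle of the bars, axes as the seat's.
- square: engineer's try square lying flat, 92 x 166 mm; origin under its centre. A bystander
- tape: tape measure standing on its base, 82 mm long, 66 high; origin under its centre. A bystander

How it is judged:
By the outcome, as a careful person would: the job done as asked, in the order asked, and still so for the second after the job is handed in, with the robot touching nothing.
It also fails if it takes over 72 s, if anything falls off the work surface, if the arm or the gripper's body presses on something with over 40 N, if the wrist force passes 120 N, or if a joint passes its speed limit or range.

## Working session

There is one attempt and no reset: what is moved stays moved. The work goes in short steps, Python scripts to look and compute and a tool call to move; the robot and the scene stay as the last step left them, time stands still between calls to the robot, and variables do not carry over. Pictures are saved under pics/ and viewed, about 8 in all and at most 12, crops included, and the job is handed in when it is done.

Besides the shell and the picture viewer there is one more tool, called after "Call:" as name(argument=value, ...) on one line, values as JSON. jog_arm: Moves the arm, as the interface text tells. Its arguments: {"type":"object","properties":{"translation":{"type":"array"},"turn":{"type":"array"},"grip":{"type":"number"},"grip_force":{"type":"number"}},"required":["translation","turn"]}

```bash
mkdir -p pics; ls; cat > h.py <<'E'
import numpy as np, cv2
from workcell import manip
NAMES=["roller_mid","stub_tip","pin_tip","seat","near_cup","far_cup","rest","square","tape"]
def ray(p,uv):
    K=np.array(p["mtx"]);d=np.array([p["k1"],0,0,0,0],float)
    x=cv2.undistortPoints(np.array([[uv]],float),K,d)[0,0]
    T=np.array(p["pose"]);return T[:3,3],T[:3,:3]@np.array([x[0],x[1],1.])
def onz(p,uv,z):
    o,d=ray(p,uv);return o+d*(z-o[2])/d[2]
def tri(pu):
    A=np.zeros((3,3));b=np.zeros(3)
    for p,uv in pu:
        o,d=ray(p,uv);d=d/np.linalg.norm(d);M=np.eye(3)-np.outer(d,d);A+=M;b+=M@o
    return np.linalg.solve(A,b)
def proj(p,X):
    T=np.linalg.inv(np.array(p["pose"]));c=T[:3,:3]@np.array(X)+T[:3,3];K=np.array(p["mtx"])
    s=c[:2]/c[2];s=s*(1+p["k1"]*(s@s));return K[:2,:2]@s+K[:2,2]
def save(p,n): cv2.imwrite("pics/"+n+".png",cv2.cvtColor(p["frame"],cv2.COLOR_RGB2BGR))
E
python3 - <<'E'
from h import *
o=manip.get_obs();print(o["position"],o["ee_rot"],o["clock"],manip.hold_point_z,o["ft_force"])
P={}
for c in("side","top"):
    p=P[c]=manip.camera(c);save(p,c+"0");print(c,np.round(p["pose"],3).tolist(),p["mtx"][0][0],p["k1"])
R={}
for n in NAMES:
    for c in P:
        r=manip.pinpoint(P[c],n)
        for q in r[:2]: print(n,c,np.round(q["at"],1),round(q["confidence"],2))
        if r:R[n,c]=r[0]["at"]
    if (n,"side") in R and (n,"top") in R: print("  tri",np.round(tri([(P[c],R[n,c]) for c in P]),4))
E
```

```text
pics
[0.20995196 0.58823295 0.20341723] [ 1.70555490e-01  9.85347810e-01 -7.15130014e-04 -8.54476943e-05] 0.0 0.0187 [ 0.01926534  0.71559674 -1.09465809]
side [[0.825, -0.311, 0.472, -0.197], [-0.566, -0.461, 0.684, -0.888], [0.005, -0.831, -0.556, 0.808], [0.0, 0.0, 0.0, 1.0]] 415.03075590374016 -0.027989276717820345
top [[-0.027, -0.992, 0.119, 0.232], [-1.0, 0.028, 0.007, -0.022], [-0.01, -0.119, -0.993, 1.463], [0.0, 0.0, 0.0, 1.0]] 448.0861097034326 -0.11526481741127753
roller_mid side [310.6 263.4] 0.77
roller_mid top [350.  195.6] 0.83
  tri [ 0.3666 -0.3207  0.0501]
stub_tip side [298.7 284.7] 0.58
stub_tip top [359.6 222.6] 0.87
stub_tip top [328.4 168.9] 0.69
  tri [ 0.2881 -0.3536  0.0456]
pin_tip side [324.5 240. ] 0.58
pin_tip top [330.2 169.7] 0.92
  tri [ 0.4572 -0.2657  0.0454]
seat top [134.9 188.9] 0.78
near_cup side [310.8 262.1] 0.64
near_cup side [184.1 152.6] 0.59
near_cup top [137.6 210. ] 0.74
  tri [ 0.5262  0.2241 -0.3283]
far_cup side [220.  136.1] 0.92
rest side [195.9 156.9] 0.8
rest side [310.3 263.3] 0.43
square side [215.6 195.9] 0.61
square top [206.4 209.6] 0.72
  tri [0.3407 0.1394 0.0086]
tape side [382.5 271.7] 0.76
tape top [375.4 148.3] 0.73
  tri [ 0.5278 -0.4244  0.0139]
```

View pics/side0.png

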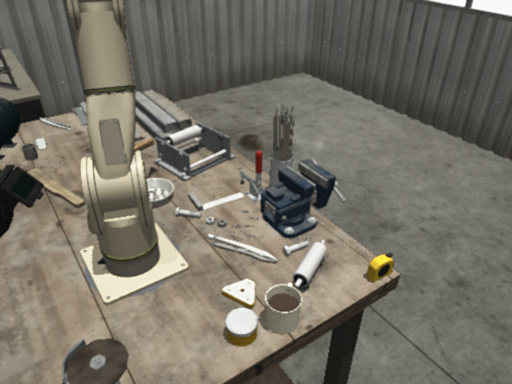

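View pics/top0.png

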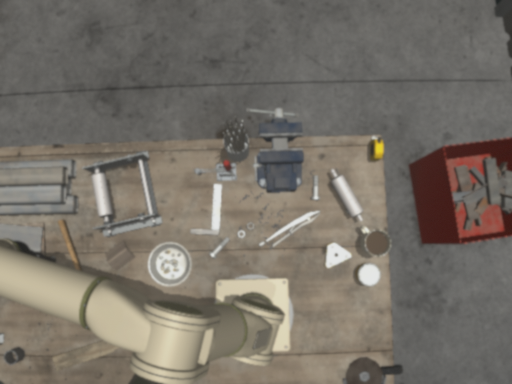

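```bash
python3 - <<'E'
from h import *
t=cv2.imread("pics/top0.png");s=cv2.imread("pics/side0.png")
def cr(i,x,y,w,h,f):return cv2.resize(i[y:y+h,x:x+w],None,fx=f,fy=f,interpolation=cv2.INTER_CUBIC)
a=np.hstack([cr(t,75,140,100,100,4),cr(t,310,145,100,100,4)])
cv2.imwrite("pics/ct.png",np.vstack([a,np.hstack([cr(s,145,115,100,50,4),cr(s,280,230,100,50,4)])]))
E
```

```text
(no output)
```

View pics/ct.png

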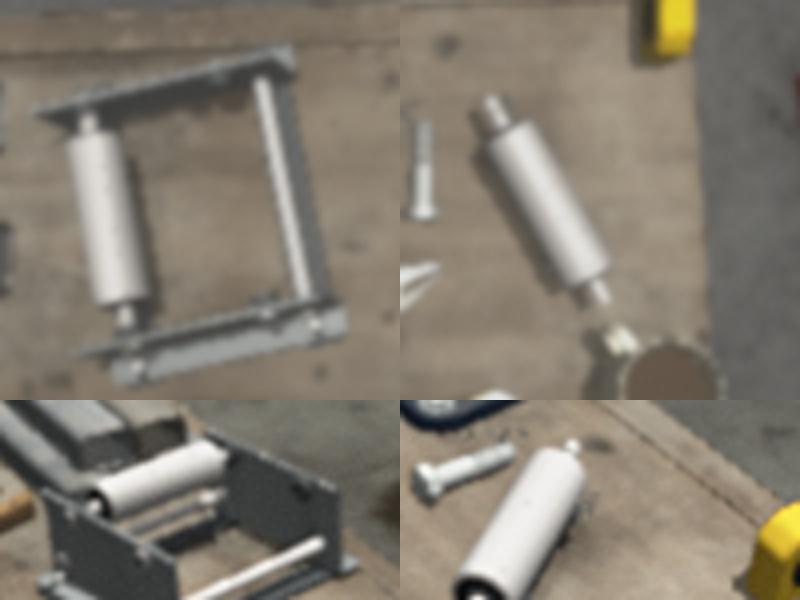

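```bash
python3 - <<'E'
from h import *
P={c:manip.camera(c) for c in("top","side")}
p=P["top"]
for n,uv,z in[("stub",(359.6,222.6),.041),("pin",(330.2,169.7),.041),("mid",(350,195.6),.041),("seat",(134.9,188.9),.085),("near",(137.6,210),.085)]:
    print(n,np.round(onz(p,uv,z),4))
for n,uv,z in[("stub",(298.7,284.7),.041),("pin",(324.5,240),.041),("mid",(310.6,263.4),.041),("near",(184.1,152.6),.085),("far",(220,136.1),.085)]:
    print("side",n,np.round(onz(P["side"],uv,z),4))
for n in ["roller_mid","rest"]:
  for c in P:
    for r in manip.outline_of(P[c],n)[:2]:
        m=r["mask"];print(n,c,r["extent"],m.sum(),round(r["confidence"],2))
        if n=="roller_mid":
            q,(w,h),a=cv2.minAreaRect(np.argwhere(m)[:,::-1].astype(np.float32));print(q,w,h,a)
E
```

```text
stub [ 0.2814 -0.3498  0.041 ]
pin [ 0.4541 -0.2637  0.041 ]
mid [ 0.3686 -0.3234  0.041 ]
seat [0.4042 0.3555 0.085 ]
near [0.3378 0.3468 0.085 ]
side stub [ 0.2987 -0.354   0.041 ]
side pin [ 0.4655 -0.2639  0.041 ]
side mid [ 0.372  -0.3133  0.041 ]
side near [0.3326 0.3424 0.085 ]
side far [0.5064 0.3844 0.085 ]
roller_mid top [330.4, 168.1, 364.0, 218.9] 637 0.94
(345.9221496582031, 194.04153442382812) 57.29412078857422 14.411765098571777 61.927513122558594
roller_mid top [371.7, 137.2, 385.8, 159.7] 269 0.17
(376.5, 148.0) 22.0 13.0 90.0
roller_mid side [292.7, 239.8, 328.6, 286.4] 758 0.57
(309.2588195800781, 263.1449279785156) 17.20581817626953 52.838966369628906 29.248823165893555
rest top [88.3, 150.6, 160.7, 237.0] 2599 0.84
rest top [328.0, 171.0, 359.7, 216.8] 618 0.55
rest side [153.1, 119.9, 232.1, 184.1] 2463 0.77
```

```bash
cat > m.py <<'E'
from h import *
def axis_px(m):
    q=np.argwhere(m)[:,::-1].astype(np.float32)
    vx,vy,x,y=cv2.fitLine(q,cv2.DIST_L2,0,.01,.01).ravel()
    t=(q-[x,y])@[vx,vy];return [(x+vx*a,y+vy*a) for a in(t.min()-.5,t.max()+.5)]
E
python3 - <<'E'
from m import *
P={c:manip.camera(c) for c in("top","side")}
for c in P:
    m=manip.outline_of(P[c],"roller_mid")[0]["mask"]
    e=axis_px(m);w=[onz(P[c],u,.041) for u in e];d=w[1]-w[0]
    print(c,np.round(e,1).tolist(),np.round(w,4).tolist(),"mid",np.round(sum(w)/2,4),np.linalg.norm(d),np.degrees(np.arctan2(d[1],d[0])))
p=P["top"]
print("my tips",onz(p,(332,169.2),.041),onz(p,(360.7,220.5),.041))
# placed roller barrel ends, barrel side mid lines; tie bar ends z .032
for n,uv,z in[("inplace far",(97,171.5),.085),("near",(106,217),.085),("bar far",(140.5,160.5),.036),("bar near",(150.5,213),.036),("ch far L",(85.5,168),.098),("ch far R",(148,152),.098),("ch near L",(95.5,229),.098),("ch near R",(160,215),.098)]:print(n,np.round(onz(p,uv,z),4))
s=P["side"]
# side crop origin (145,115)+px/4
for n,u,z in[("inplace near barrel end",(100,100),.085),("far",(222,55),.085),("farcheek R top",(340,87),.098),("farcheek L top",(208,30),.098),("near L top",(42,85),.098),("near R",(172,158),.098)]:
    print("s",n,np.round(onz(s,(145+u[0]/4,115+u[1]/4),z),4))
E
python3 - <<'E'
import cv2,numpy as np
t=cv2.imread("pics/top0.png");s=cv2.imread("pics/side0.png")
a=cv2.resize(t[145:245,80:170],None,fx=6,fy=6,interpolation=cv2.INTER_LANCZOS4)[:,:]
b=cv2.resize(s[115:190,145:240],None,fx=8,fy=8,interpolation=cv2.INTER_LANCZOS4)
cv2.imwrite("pics/cs.png",b)
E
```

```text
top [[331.5, 168.10000610351562], [360.5, 220.3000030517578]] [[0.4591, -0.2683, 0.041], [0.2886, -0.3531, 0.041]] mid [ 0.3739 -0.3107  0.041 ] 0.19040261350402854 -153.5467679847725
side [[296.8999938964844, 285.5], [322.5, 240.6999969482422]] [[0.2933, -0.3537, 0.041], [0.4588, -0.263, 0.041]] mid [ 0.3761 -0.3083  0.041 ] 0.1887168536355101 28.699002040919673
my tips [ 0.45555648 -0.26960641  0.041     ] [ 0.28794282 -0.35371503  0.041     ]
inplace far [0.4632 0.4785 0.085 ]
near [0.3184 0.4475 0.085 ]
bar far [0.5032 0.3509 0.036 ]
bar near [0.3309 0.3177 0.036 ]
ch far L [0.4734 0.5114 0.098 ]
ch far R [0.5177 0.3111 0.098 ]
ch near L [0.2812 0.4763 0.098 ]
ch near R [0.3197 0.2734 0.098 ]
s inplace near barrel end [0.3323 0.4623 0.085 ]
s far [0.4747 0.4846 0.085 ]
s farcheek R top [0.5224 0.3356 0.098 ]
s farcheek L top [0.4783 0.5194 0.098 ]
s near L top [0.2902 0.4977 0.098 ]
s near R [0.3283 0.3001 0.098 ]
```

View pics/cs.png

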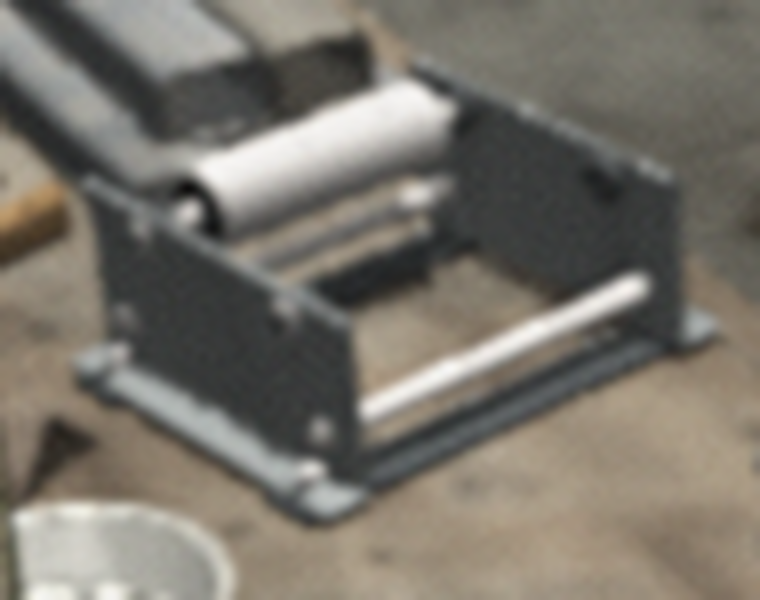

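```bash
python3 - <<'E'
from h import *
P={c:manip.camera(c) for c in("top","side")}
def T(n,a,b):
    X=tri([(P["top"],a),(P["side"],b)]);print(n,np.round(X,4),np.round(proj(P["top"],X)-a,1),np.round(proj(P["side"],X)-b,1));return X
T("inpl far",(97.5,172.5),(200,128.7));T("inpl near",(105.5,215.7),(168.7,140.6))
T("farcheek R top",(148,152),(229.2,137.6));T("farcheek L top",(85.5,168),(197,123))
T("near L top",(95.5,229),(156.2,137.6));T("near R",(160,215),(188.8,155.5))
T("pin",(331.5,168.1),(322.5,240.7));T("stub",(360.5,220.3),(296.9,285.5))
T("bar far",(140.5,160.5),(145+640/8,115+290/8));T("bar near",(150.5,213),(145+370/8,115+408/8))
for c in P:
    for n in("near_cup","far_cup","seat","rest"):
        for q in manip.pinpoint(P[c],n)[:3]: print(c,n,np.round(q["at"],1),round(q["confidence"],2))
E
```

```text
inpl far [0.462  0.472  0.0934] [ 0.6 -1.1] [-1.  0.]
inpl near [0.3215 0.447  0.0921] [-0.1  0.2] [ 0.2 -0. ]
farcheek R top [0.5106 0.3109 0.1087] [-0.8  1.6] [ 1.5 -0.2]
farcheek L top [0.4733 0.5103 0.1006] [ 0.1 -0.1] [-0.1  0. ]
near L top [0.2822 0.4733 0.1048] [ 0.2 -0.4] [-0.4 -0. ]
near R [0.3185 0.2709 0.1106] [-0.1  0.1] [ 0.1 -0. ]
pin [ 0.4573 -0.2666  0.0447] [-0.3  0.4] [ 0.6 -0.1]
stub [ 0.2902 -0.3539  0.0428] [ 0.3 -0.6] [-0.8  0.1]
bar far [0.5049 0.3508 0.034 ] [ 0.2 -0.4] [-0.4  0. ]
bar near [0.3359 0.3137 0.0416] [ 0.8 -1.7] [-1.7  0.1]
top near_cup [137.7 213.1] 0.84
top far_cup [128.1 159.2] 0.74
top seat [138.  186.2] 0.59
top seat [328.  167.4] 0.39
top rest [135.5 188.6] 0.16
side near_cup [183.4 157.6] 0.93
side far_cup [216.4 198.1] 0.67
side far_cup [220.3 136.5] 0.59
side seat [202.1 148.3] 0.62
side rest [194.4 158.9] 0.66
```

Call:
jog_arm(translation=[[0,0,80],[0,0,80],[250,-310,180],[250,-310,180],[250,-310,180],[250,-310,180],[250,-310,180],[250,-310,180],[250,-310,180],[250,-310,180],[250,-310,180],[250,-310,180]], turn=[-7,-14,-21,-28,-35,-42,-49,-56,-63,-70,-77,-84], grip=85)

```text
clock: 3.0
position: [0.4616, 0.2759, 0.3854]
ee_rot: [0.788, 0.615, 0.001, 0.0]
ft_force: [0.8, 0.5, -0.3]
grip_width: 0.997
```

Call:
jog_arm(translation=[[-6,-41,0],[-12,-82,0],[-18,-123,0],[-24,-164,0],[-30,-205,0],[-36,-246,0],[-42,-287,0],[-48,-328,0],[-60,-369,0],[-70,-410,0],[-76,-451,0],[-84,-490,0]], turn=[-5,-10,-15,-20,-25,-30,-35,-40,-45,-49,-49,-49])

```text
clock: 4.0
position: [0.3766, -0.2161, 0.3856]
ee_rot: [0.973, 0.232, 0.001, 0.0]
ft_force: [1.2, 0.0, -0.2]
grip_width: 0.994
```

Call:
jog_arm(translation=[[-3,-40,0],[-6,-80,0],[-7,-96,0],[-7,-96,-40],[-7,-96,-80],[-7,-96,-120],[-7,-96,-160],[-7,-96,-200],[-7,-96,-230],[-7,-96,-250],[-7,-96,-250]], turn=[0.5,0.5,0.5,0.5,0.5,0.5,0.5,0.5,0.5,0.5,0.5])

```text
clock: 4.92
position: [0.3675, -0.3107, 0.1323]
ee_rot: [0.972, 0.237, -0.001, -0.001]
ft_force: [-0.5, 0.9, -0.2]
grip_width: 0.998
```

```bash
python3 - <<'E'
from h import *
s=manip.camera("side")["frame"];t=manip.camera("top")["frame"]
f=lambda i,x,y:cv2.resize(i[y:y+100,x:x+100],None,fx=4,fy=4,interpolation=cv2.INTER_CUBIC)
cv2.imwrite("pics/g1.png",np.hstack([f(s,265,205),f(t,300,140)])[:,:,::-1])
E
```

```text
(no output)
```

View pics/g1.png

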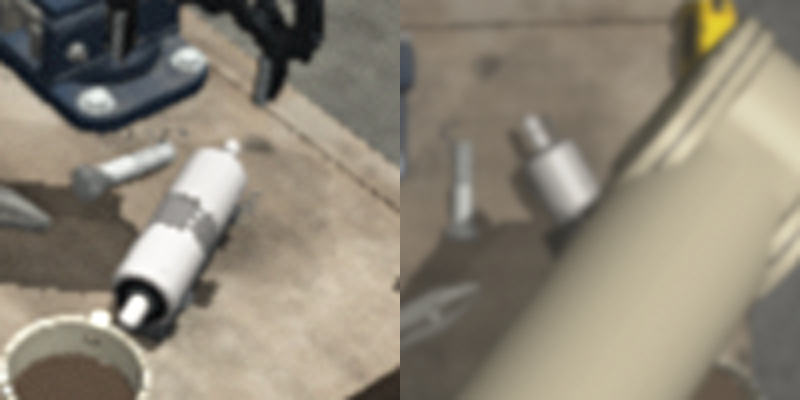

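```bash
python3 - <<'E'
from h import *
s=manip.camera("side")
for X in[(.3675,-.3107,.132),(.3675+.023,-.3107-.045,.14),(.3675-.023,-.3107+.045,.14)]: print(proj(s,X), (proj(s,X)-[265,205])*4)
save(s,"s2");cv2.imwrite("pics/s2c.png",cv2.resize(s["frame"][130:290,230:420,::-1],None,fx=4,fy=3.7))
E
```

```text
[311.35112335 236.95358962] [185.4044934  127.81435849]
[330.82674473 240.91760143] [263.30697891 143.67040572]
[293.08189714 228.29994721] [112.32758857  93.19978882]
```

View pics/s2c.png

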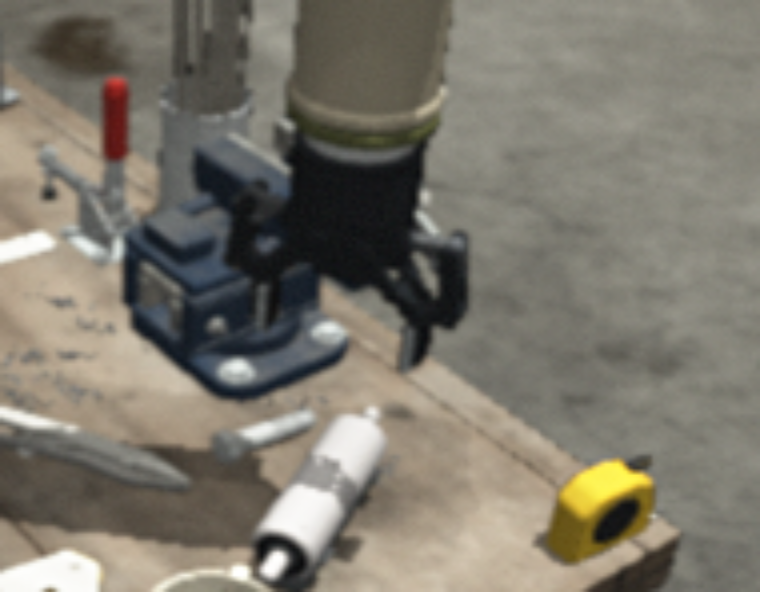

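Call:
jog_arm(translation=[[2,-1,-30],[2,-1,-60],[2,-1,-85],[2,-1,-100],[2,-1,-108],[2,-1,-112],[2,-1,-112],[2,-1,-112]], turn=[0,0,0,0,0,0,0,0])

```text
clock: 5.73
position: [0.3731, -0.3142, 0.0262]
ee_rot: [0.972, 0.237, 0.002, 0.001]
ft_force: [-0.1, -0.4, 0.5]
grip_width: 0.995
```

Call:
jog_arm(translation=[[0,0,0],[0,0,0],[0,0,0],[0,0,0],[0,0,0],[0,0,0],[0,0,0],[0,0,0]], turn=[0,0,0,0,0,0,0,0], grip=30, grip_force=70)

```text
clock: 6.4
position: [0.3724, -0.3122, 0.0265]
ee_rot: [0.972, 0.237, 0.002, -0.001]
ft_force: [-7.1, 11.4, 20.6]
grip_width: 0.357
```

Call:
jog_arm(translation=[[0,0,0],[0,0,0],[0,0,0],[0,0,0],[0,0,0],[0,0,0]], turn=[0,0,0,0,0,0], grip=85)

```text
clock: 6.9
position: [0.3724, -0.3123, 0.0265]
ee_rot: [0.972, 0.237, 0.002, -0.001]
ft_force: [-0.1, 0.4, -0.4]
grip_width: 0.99
```

```bash
python3 - <<'E'
from h import *
o=manip.get_obs();print(o["position"],o["ee_rot"],o["clock"],o["ft_force"],o["torque"],o["grip_width"])
s=manip.camera("side")
m=manip.outline_of(s,"roller_mid")[0];print(m["extent"],[(r["at"],r["confidence"]) for r in manip.pinpoint(s,"roller_mid")])
cv2.imwrite("pics/s3c.png",cv2.resize(s["frame"][200:300,260:360,::-1],None,fx=6,fy=6,interpolation=cv2.INTER_CUBIC))
E
```

```text
[ 0.3723572  -0.31228132  0.02646063] [ 0.97156035  0.23678009  0.00203566 -0.00123882] 6.9 [-0.11060131  0.39175676 -0.38248576] [ 0.03641975 -0.00692108  0.03630076] 0.9897270764245645
[293.1, 244.7, 327.9, 284.8] [([309.2, 263.3], 0.88)]
```

View pics/s3c.png

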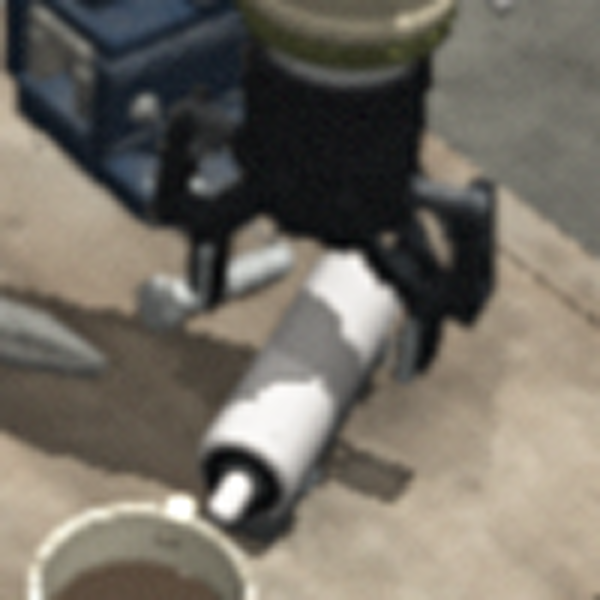

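```bash
python3 - <<'E'
from h import *
s=manip.camera("side");t=manip.camera("top")
j=np.array([np.cos(np.radians(-62.6)),np.sin(np.radians(-62.6)),0])
for z in(.0265,.04,.055,.07):
    c=np.array([.3724,-.3123,z]);print(z,[np.round(proj(s,c+k*j*.045),1) for k in(-1,0,1)])
for z in (.041,): print(np.round(onz(s,(311.5,256),z),4))
d=np.array([np.cos(np.radians(27.4)),np.sin(np.radians(27.4)),0])
for k in (-91,-67,67,99): print(k,proj(s,np.array([.3705,-.312,.041])+d*k/1000))
print(onz(s,(260+230/6,200+500/6),.041), onz(s,(260+232/6,200+492/6),.041))
E
```

```text
0.0265 [array([294.5, 261.5]), array([310. , 267.1]), array([326.1, 272.9])]
0.04 [array([294.7, 257.8]), array([310.4, 263.4]), array([326.6, 269.2])]
0.055 [array([295.1, 253.6]), array([310.9, 259.2]), array([327.2, 265. ])]
0.07 [array([295.4, 249.4]), array([311.3, 254.9]), array([327.8, 260.7])]
[ 0.3925 -0.2931  0.041 ]
-91 [295.86099656 286.20665825]
-67 [299.71925477 279.8954586 ]
67 [319.06480791 248.20711317]
99 [323.19817713 241.42716228]
[ 0.30079117 -0.34989904  0.041     ] [ 0.3043134  -0.34688677  0.041     ]
```

Call:
jog_arm(translation=[[-1,0,-4],[-2,0,-8],[-2,0,-12],[-2,0,-12],[-2,0,-12]], turn=[0,0,0,0,0])

```text
clock: 7.57
position: [0.3701, -0.3122, 0.0141]
ee_rot: [0.972, 0.237, 0.002, -0.001]
ft_force: [0.2, -1.2, 0.3]
grip_width: 0.993
```

Call:
jog_arm(translation=[[0,0,0],[0,0,0],[0,0,0],[0,0,0],[0,0,0],[0,0,0]], turn=[0,0,0,0,0,0], grip=40, grip_force=25)

```text
clock: 8.07
position: [0.3704, -0.3127, 0.0146]
ee_rot: [0.972, 0.237, 0.002, -0.001]
ft_force: [-0.9, -1.2, 5.6]
grip_width: 0.492
```

Call:
jog_arm(translation=[[0,0,0],[0,0,0],[0,0,0],[0,0,0],[0,0,-4],[0,0,-8],[0,0,-8],[0,0,-8]], turn=[0,0,0,0,0,0,0,0], grip=80)

```text
clock: 8.73
position: [0.3701, -0.3126, 0.0062]
ee_rot: [0.972, 0.237, 0.002, -0.001]
ft_force: [0.1, 0.6, -0.6]
grip_width: 0.94
```

Call:
jog_arm(translation=[[0,0,0],[0,0,0],[0,0,0],[0,0,0],[0,0,0],[0,0,0]], turn=[0,0,0,0,0,0], grip=38, grip_force=25)

```text
clock: 9.23
position: [0.3702, -0.3128, 0.0064]
ee_rot: [0.972, 0.237, 0.002, -0.001]
ft_force: [-1.7, -0.7, 5.3]
grip_width: 0.502
```

```bash
python3 - <<'E'
from h import *
o=manip.get_obs();print(o["position"],o["clock"],o["ft_force"],o["torque"],o["grip_width"])
s=manip.camera("side")
cv2.imwrite("pics/s4c.png",cv2.resize(s["frame"][220:300,270:360,::-1],None,fx=7,fy=7,interpolation=cv2.INTER_CUBIC))
E
```

```text
[ 0.37022181 -0.31278762  0.00641698] 9.2333 [-1.70924668 -0.65043937  5.32706899] [0.01984464 0.20910597 0.08895287] 0.5019159981256284
```

View pics/s4c.png

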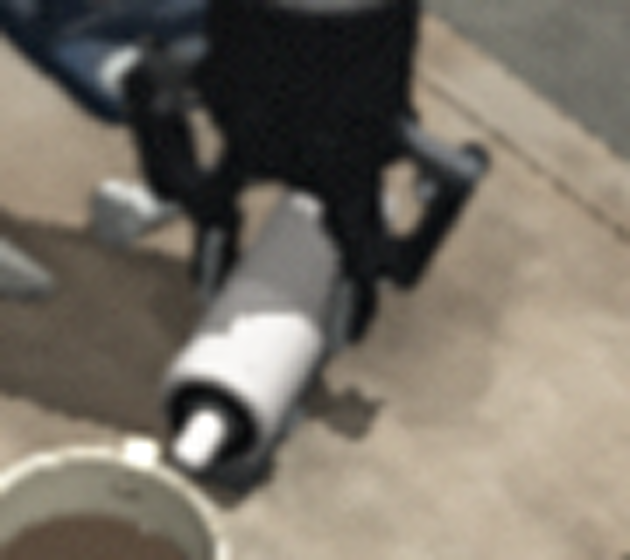

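Call:
jog_arm(translation=[[0,0,0],[0,0,0],[0,0,-3],[0,0,-5],[0,0,-5],[0,0,-5]], turn=[0,0,0,0,0,0], grip=56)

```text
clock: 9.78
position: [0.37, -0.3127, 0.0011]
ee_rot: [0.972, 0.237, 0.002, -0.001]
ft_force: [-0.1, 0.7, -0.4]
grip_width: 0.655
```

Call:
jog_arm(translation=[[0,0,0],[0,0,0],[0,0,0],[0,0,0]], turn=[0,0,0,0], grip=35, grip_force=25)

```text
clock: 10.12
position: [0.37, -0.3129, 0.0013]
ee_rot: [0.972, 0.237, 0.002, -0.001]
ft_force: [-0.7, -0.8, 1.2]
grip_width: 0.505
```

Call:
jog_arm(translation=[[0,0,0],[0,0,0],[0,0,0],[0,0,0],[0,0,3],[0,0,10],[0,0,30],[0,0,60],[0,0,60],[0,0,60]], turn=[0,0,0,0,0,0,0,0,0,0], grip=30, grip_force=80)

```text
clock: 10.95
position: [0.3709, -0.3128, 0.0622]
ee_rot: [0.972, 0.237, 0.003, -0.001]
ft_force: [-0.1, 0.3, -5.2]
grip_width: 0.491
```

```bash
python3 - <<'E'
from m import *
o=manip.get_obs();print(o["position"],o["ee_rot"],o["clock"],o["ft_force"],o["torque"],o["grip_width"])
s=manip.camera("side");t=manip.camera("top")
for n in("roller_mid","stub_tip","pin_tip"):
  for c,p in(("s",s),("t",t)):print(n,c,[(np.round(r["at"],1).tolist(),round(r["confidence"],2)) for r in manip.pinpoint(p,n)[:2]])
cv2.imwrite("pics/s5c.png",np.hstack([cv2.resize(s["frame"][190:290,270:370,::-1],None,fx=4,fy=4,interpolation=cv2.INTER_CUBIC),cv2.resize(t["frame"][140:240,300:400,::-1],None,fx=4,fy=4,interpolation=cv2.INTER_CUBIC)]))
E
```

```text
[ 0.37085659 -0.31275197  0.06218702] [ 9.71557884e-01  2.36783736e-01  2.83808935e-03 -8.28115427e-04] 10.95 [-0.09470573  0.25649556 -5.20498688] [ 0.03965421  0.01727379 -0.01028323] 0.4912863480019699
roller_mid s [([314.3, 246.1], 0.87)]
roller_mid t [([350.3, 194.0], 0.63)]
stub_tip s [([298.2, 269.0], 0.95)]
stub_tip t []
pin_tip s []
pin_tip t [([333.7, 166.8], 0.7)]
```

View pics/s5c.png

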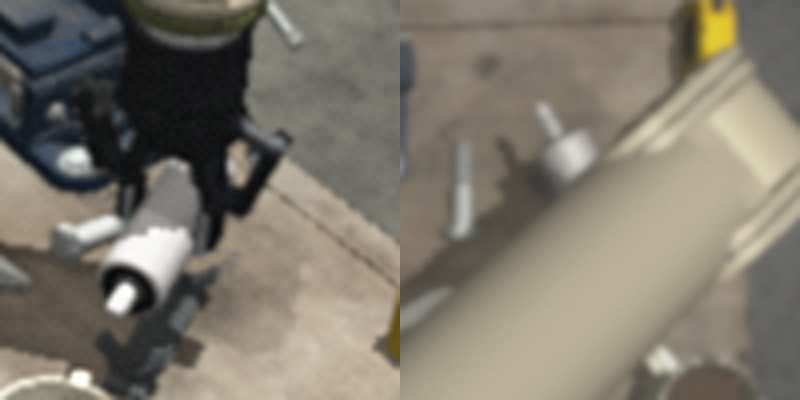

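```bash
python3 - <<'E'
from m import *
s=manip.camera("side");t=manip.camera("top")
a=np.radians(27.4);d=np.array([np.cos(a),np.sin(a),0]);c=np.array([.3709,-.3128,.102])
print("pred",proj(s,c),proj(s,c-.091*d),proj(t,c+.099*d))
for z in(.096,.102,.108):
  print(z,"stub",onz(s,(298.2,269.),z),"pin",onz(t,(333.7,166.8),z),"pinmine",onz(t,(300+141/4,140+103/4),z))
# pin: local coords rel to c
E
```

```text
pred [311.9874431  245.94725248] [297.6795887  268.45539293] [334.45676674 165.01707432]
0.096 stub [ 0.29412513 -0.35227914  0.096     ] pin [ 0.45426622 -0.26568063  0.096     ] pinmine [ 0.45742986 -0.27067752  0.096     ]
0.102 stub [ 0.28998497 -0.35678891  0.102     ] pin [ 0.45328849 -0.26460887  0.102     ] pinmine [ 0.45643825 -0.26958382  0.102     ]
0.108 stub [ 0.28584482 -0.36129869  0.108     ] pin [ 0.45231076 -0.2635371   0.108     ] pinmine [ 0.45544663 -0.26849012  0.108     ]
```

Call:
jog_arm(translation=[[0,0,40],[0,0,80],[0,0,120],[0,0,160],[0,0,200],[0,0,240],[4,15,275],[8,40,305],[12,75,320],[16,115,325],[20,155,325],[25,195,325]], turn=[0,0,0,0,0,0,0,0,0,0,0,0])

```text
clock: 12.45
position: [0.3944, -0.1166, 0.3864]
ee_rot: [0.972, 0.236, 0.002, -0.001]
ft_force: [1.4, -0.2, -4.4]
grip_width: 0.488
```

Call:
jog_arm(translation=[[6,40,0],[12,80,0],[18,120,0],[24,160,0],[26,200,0],[26,240,0],[24,280,0],[20,320,0],[16,355,0],[10,390,0],[5,415,-10],[5,428,-30]], turn=[0,0,0,0,1,2,3,4,5,5,5,5])

```text
clock: 13.45
position: [0.398, 0.3158, 0.3569]
ee_rot: [0.96, 0.28, 0.002, -0.002]
ft_force: [0.4, 0.1, -6.3]
grip_width: 0.488
```

Call:
jog_arm(translation=[[0,-3,-40],[1,-5,-80],[2,-5,-120],[2,-5,-160],[2,-5,-200],[2,-5,-230],[2,-5,-250],[2,-5,-262],[2,-5,-262],[2,-5,-262]], turn=[0,0,0,0,0,0,0,0,0,0])

```text
clock: 14.28
position: [0.3999, 0.3103, 0.0945]
ee_rot: [0.96, 0.28, 0.002, -0.002]
ft_force: [0.5, 1.0, -4.0]
grip_width: 0.484
```

```bash
python3 - <<'E'
from m import *
o=manip.get_obs();print(o["position"],o["ee_rot"],o["clock"],o["ft_force"],o["torque"])
s=manip.camera("side");t=manip.camera("top")
for n in("roller_mid","stub_tip","pin_tip","near_cup","far_cup","seat"):
  for c,p in(("s",s),("t",t)):print(n,c,[(np.round(r["at"],1).tolist(),round(r["confidence"],2)) for r in manip.pinpoint(p,n)[:3]])
a=np.radians(32.5);d=np.array([np.cos(a),np.sin(a),0]);c=np.array(o["position"])+[0,0,.04]
print("pred mid,stub,pin side",proj(s,c),proj(s,c-.091*d),proj(s,c+.099*d),"top pin",proj(t,c+.099*d),proj(t,c-.091*d))
cv2.imwrite("pics/r1.png",np.hstack([cv2.resize(s["frame"][100:200,140:240,::-1],None,fx=4,fy=5,interpolation=cv2.INTER_CUBIC),cv2.resize(t["frame"][140:240,80:180,::-1],None,fx=4,fy=5,interpolation=cv2.INTER_CUBIC)]))
E
```

```text
[0.39993438 0.31028989 0.09450579] [ 0.96004183  0.27984444  0.00181149 -0.00187024] 14.2833 [ 0.53275617  0.9531789  -3.98241642] [0.04445837 0.02439452 0.00647156]
roller_mid s [([206.0, 139.8], 0.59)]
roller_mid t [([147.2, 185.4], 0.64)]
stub_tip s [([190.7, 146.8], 0.85)]
stub_tip t []
pin_tip s [([215.1, 126.9], 0.5)]
pin_tip t []
near_cup s [([184.3, 157.9], 0.87)]
near_cup t []
far_cup s [([220.8, 135.4], 0.57)]
far_cup t [([130.4, 160.2], 0.78)]
seat s [([202.9, 147.4], 0.85)]
seat t []
pred mid,stub,pin side [203.97422299 138.86066462] [190.85409373 150.07781791] [216.91553748 127.80544314] top pin [128.13978406 161.24479008] [161.3649816  213.01411464]
```

View pics/r1.png

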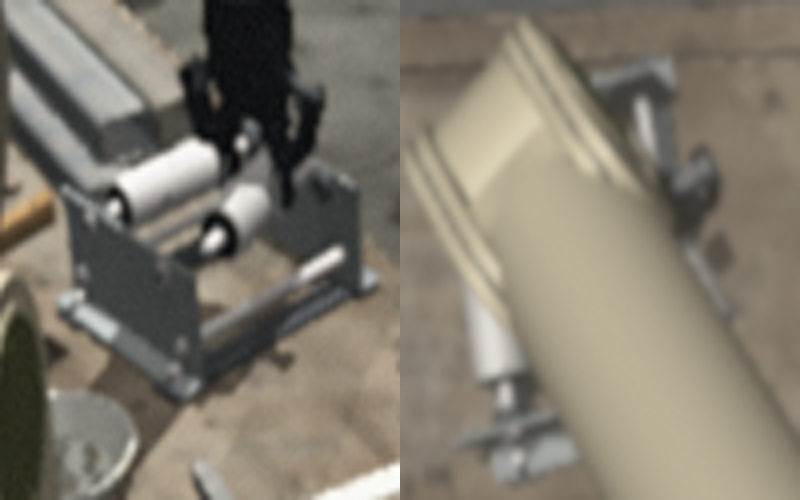

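```bash
python3 - <<'E'
from m import *
s=manip.camera("side");t=manip.camera("top")
for uv in((128.1,159.2),(130.4,160.2)):print("top far",onz(t,uv,.085))
print("top near",onz(t,(137.6,210),.085),onz(t,(137.7,213.1),.085),"seat",onz(t,(134.9,188.9),.085),onz(t,(138,186.2),.085))
for uv in((220,136.1),(220.3,136.5),(220.8,135.4),(220.5,136.2)):print("side far",onz(s,uv,.085))
for uv in((184.1,152.6),(183.4,157.6),(184.3,157.9)):print("side near",onz(s,uv,.085))
for uv in((202.1,148.3),(202.9,147.4)):print("side seat",onz(s,uv,.085))
print("tri far",tri([(t,(129.2,159.7)),(s,(220.4,136.2))]))
print("tri near",tri([(t,(137.6,211.5)),(s,(184,157.7))]))
print("tri seat",tri([(t,(136.5,187.5)),(s,(202.5,147.8))]))
# model fit: params rest origin xy, yaw ; use many observations, z known
from scipy.optimize import least_squares
obs=[]
def add(X,c,uv,w=1):obs.append((np.array(X),c,np.array(uv),w))
# rest frame rel. seat, in mm
T_=t;S_=s
for uv in((128.1,159.2),(130.4,160.2)):add((85,0,0),t,uv)
for uv in((137.6,210),(137.7,213.1)):add((-85,0,0),t,uv)
for uv in((134.9,188.9),(138,186.2)):add((0,0,0),t,uv)
for uv in((220,136.1),(220.3,136.5),(220.8,135.4)):add((85,0,0),s,uv)
for uv in((183.4,157.6),(184.3,157.9)):add((-85,0,0),s,uv)
for uv in((202.1,148.3),(202.9,147.4)):add((0,0,0),s,uv)
add((67,110,0),t,(97.5,172.5));add((-67,110,0),t,(105.5,215.7));add((67,110,0),s,(200,128.7));add((-67,110,0),s,(168.7,140.6))
add((97,155,13),t,(85.5,168));add((97,-45,13),t,(148,152));add((-97,155,13),t,(95.5,229));add((-97,-45,13),t,(160,215))
add((97,155,13),s,(197,123));add((97,-45,13),s,(229.2,137.6));add((-97,155,13),s,(156.2,137.6));add((-97,-45,13),s,(188.8,155.0))
add((95,-20,-53),t,(140.5,160.5));add((-95,-20,-53),t,(150.5,213))
add((95,-20,-53),s,(225,151.2))
def res(q,which):
    c,sn=np.cos(q[2]),np.sin(q[2]);r=[]
    for X,cam,uv,w in obs:
        if which is not None and cam is not which: continue
        x=X/1000;W=[q[0]+c*x[0]-sn*x[1],q[1]+sn*x[0]+c*x[1],.085+x[2]]
        r+=list(proj(cam,W)-uv)
    return np.array(r)
for w in(None,t,s):
    f=least_squares(res,[.41,.35,.2],args=(w,),loss="soft_l1",x_scale=[.01,.01,.1]);print(np.round(f.x[:2],4),np.degrees(f.x[2]));r=f.fun.reshape(-1,2)
    print(np.round(r,1).tolist())
E
```

```text
top far [0.49938801 0.37802967 0.085     ]
top far [0.49593083 0.37058072 0.085     ]
top near [0.33784564 0.34677931 0.085     ] [0.328179   0.34645847 0.085     ] seat [0.40421854 0.35552242 0.085     ] [0.41245404 0.34567618 0.085     ]
side far [0.50637946 0.38435567 0.085     ]
side far [0.50560848 0.38073535 0.085     ]
side far [0.51199611 0.38784757 0.085     ]
side far [0.50754823 0.3825305  0.085     ]
side near [0.33261124 0.34238601 0.085     ]
side near [0.31432591 0.31067571 0.085     ]
side near [0.31600381 0.30695289 0.085     ]
side seat [0.40182593 0.33497937 0.085     ]
side seat [0.40758008 0.33951757 0.085     ]
tri far [0.49834092 0.37141391 0.09197882]
tri near [0.33517952 0.3540943  0.05764278]
tri seat [0.41065209 0.35212009 0.07674977]
[0.4125 0.3532] 11.201454534335165
[[2.6, 1.0], [0.3, 0.0], [3.2, 2.7], [3.1, -0.4], [0.7, -2.7], [-2.4, 0.0], [-0.4, 2.1], [-0.7, 1.7], [-1.2, 2.8], [0.5, -4.1], [-0.4, -4.4], [0.2, -2.7], [-0.6, -1.8], [0.8, 0.9], [0.3, -0.9], [-2.3, 2.1], [1.2, 1.3], [-3.8, -1.2], [-5.3, 0.6], [-3.1, -1.9], [-5.4, -1.9], [-0.7, -0.9], [0.5, 0.3], [-0.3, -0.0], [-0.1, 0.8], [-0.0, -1.7], [1.1, 2.4], [0.5, 0.1]]
[0.4117 0.3535] 11.502330203824682
[[2.3, 1.3], [0.0, 0.3], [3.2, 2.9], [3.1, -0.2], [0.7, -2.4], [-2.4, 0.3], [0.6, 1.4], [0.4, -0.5], [-4.0, -0.7], [-5.6, 0.8], [-3.0, -1.4], [-5.3, -1.8], [-0.3, -1.4], [1.2, 2.6]]
[0.4136 0.3537] 10.77525658867334
[[-0.2, 2.0], [-0.5, 1.6], [-1.0, 2.7], [0.6, -4.3], [-0.3, -4.6], [0.4, -2.8], [-0.4, -1.9], [-1.8, 2.0], [1.5, 1.1], [-0.2, -1.0], [0.7, 0.3], [0.1, -0.3], [-0.1, 0.6], [0.8, 0.0]]
```

Call:
jog_arm(translation=[[3,-1,0],[3,-1,0],[3,-1,-10],[3,-1,-20],[3,-1,-28],[3,-1,-28]], turn=[2,3.7,3.7,3.7,3.7,3.7])

```text
clock: 15.58
position: [0.4017, 0.3087, 0.0643]
ee_rot: [0.951, 0.311, 0.001, -0.002]
ft_force: [0.3, -1.1, -5.2]
grip_width: 0.494
```

Call:
jog_arm(translation=[[0,0,-5],[0,0,-10],[0,0,-15],[0,0,-20],[0,0,-21],[0,0,-21]], turn=[0,0,0,0,0,0])

```text
clock: 16.08
position: [0.4015, 0.3084, 0.0429]
ee_rot: [0.951, 0.311, 0.0, -0.001]
ft_force: [-0.1, 0.0, -5.3]
grip_width: 0.487
```

```bash
python3 - <<'E'
from m import *
o=manip.get_obs();print(o["position"],o["ee_rot"],o["clock"],o["ft_force"],o["torque"])
s=manip.camera("side")
for n in("roller_mid","stub_tip","pin_tip","far_cup"):
  print(n,[(np.round(r["at"],1).tolist(),round(r["confidence"],2)) for r in manip.pinpoint(s,n)[:3]])
q=o["ee_rot"];a=2*np.arctan2(q[1],q[0]);d=np.array([np.cos(a),np.sin(a),0]);c=np.array(o["position"])+[0,0,.04]
print(np.degrees(a),"pred",proj(s,c),proj(s,c-.091*d),proj(s,c+.099*d))
cv2.imwrite("pics/r2.png",cv2.resize(s["frame"][110:190,150:245,::-1],None,fx=8,fy=7,interpolation=cv2.INTER_CUBIC))
E
```

```text
[0.40153781 0.30844267 0.04287371] [ 9.50540447e-01  3.10597887e-01  3.15691405e-04 -1.30871625e-03] 16.0833 [-0.08667944  0.01829679 -5.29903898] [-0.04365966 -0.0197547  -0.00958995]
roller_mid [([205.4, 150.2], 0.7)]
stub_tip [([192.3, 161.2], 0.72)]
pin_tip [([203.6, 144.0], 0.25)]
far_cup [([219.3, 134.5], 0.58)]
36.19056512403596 pred [205.54303774 151.71768989] [194.25803479 163.65651075] [216.66793173 139.95611702]
```

View pics/r2.png

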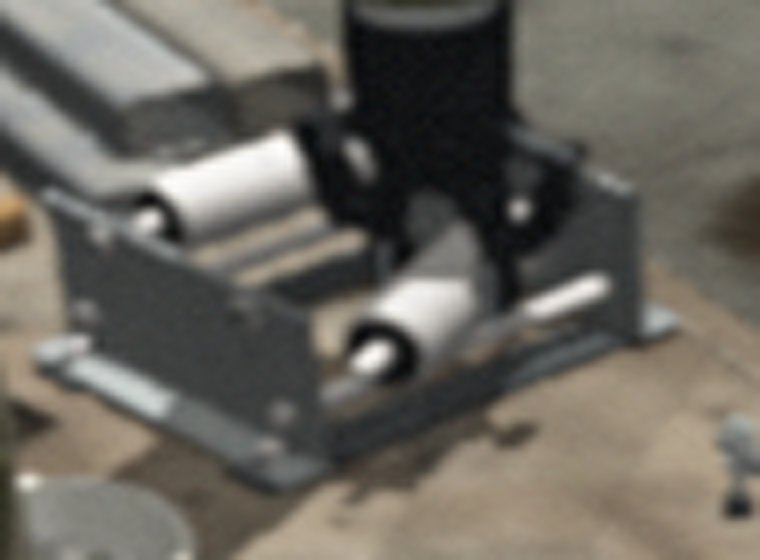

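Call:
jog_arm(translation=[[0,1,2],[2,1.4,2],[4,1.8,2],[6,2.2,2],[8,2.6,2],[10,3,2],[10,3,2],[10,3,2]], turn=[0,0,0,0,0,0,0,0])

```text
clock: 17.0
position: [0.412, 0.3118, 0.0455]
ee_rot: [0.951, 0.311, 0.001, -0.002]
ft_force: [-0.1, 0.1, -5.8]
grip_width: 0.489
```

Call:
jog_arm(translation=[[2,0.4,0],[4,0.8,0],[6,1.2,0],[6,1.2,0]], turn=[0,0,0,0])

```text
clock: 17.33
position: [0.4173, 0.3129, 0.0451]
ee_rot: [0.95, 0.311, -0.0, -0.001]
ft_force: [-4.9, -1.5, -4.4]
grip_width: 0.483
```

Call:
jog_arm(translation=[[-0.2,1,0],[-0.4,2,0],[-0.6,3,0],[-0.6,3,0]], turn=[0,0,0,0])

```text
clock: 17.67
position: [0.4171, 0.3164, 0.0454]
ee_rot: [0.95, 0.311, 0.0, -0.002]
ft_force: [-0.0, 0.4, -6.1]
grip_width: 0.485
```

Call:
jog_arm(translation=[[1,0.2,0],[2,0.4,0],[3,0.6,0],[4,0.8,0],[4,0.8,0]], turn=[0,0,0,0,0])

```text
clock: 18.08
position: [0.4213, 0.3171, 0.0454]
ee_rot: [0.95, 0.311, 0.0, -0.002]
ft_force: [-0.2, -0.6, -4.3]
grip_width: 0.488
```

Call:
jog_arm(translation=[[-0.2,1,0],[-0.4,2,0],[-0.5,2.5,0],[-0.5,2.5,0]], turn=[0,0,0,0])

```text
clock: 18.42
position: [0.4211, 0.3179, 0.0451]
ee_rot: [0.951, 0.31, -0.0, -0.001]
ft_force: [-0.3, -6.1, -3.8]
grip_width: 0.493
```

```bash
cat > pl.py <<'E'
from h import *
S0=np.array([.4125,.3532])*1000;psi=np.radians(11.2)
ex=np.array([np.cos(psi),np.sin(psi)]);ey=np.array([-ex[1],ex[0]])
def now():
    o=manip.get_obs();q=o["ee_rot"];a=2*np.arctan2(q[1],q[0]);u=np.array([np.cos(a),np.sin(a)])
    c=np.array(o["position"])[:2]*1000;f=np.array(o["ft_force"])
    t=c+99*u-S0;st=c-91*u-S0
    print("clock %.2f th %.2f pin x %.1f y %.1f stub x %.1f y %.1f z %.1f F ex %.1f ey %.1f z %.1f"%(o["clock"],np.degrees(a-psi),t@ex,t@ey,st@ex,st@ey,o["position"][2]*1000,f[:2]@ex,f[:2]@ey,f[2]), "M",np.round(o["torque"],2))
    return c,a
def to(c,a,x,y,th):
    b=psi+np.radians(th);u=np.array([np.cos(b),np.sin(b)])
    d=S0+x*ex+y*ey-99*u-c
    print("-> x%.1f y%.1f th%.1f: d %.1f %.1f turn %.1f"%(x,y,th,*d,np.degrees(b-a)))
E
python3 - <<'E'
from pl import *
c,a=now()
for q in[(91.2,4.5,25),(91.2,4.4,22),(91.5,4.3,20),(91.5,4.2,18),(93,4,18),(95,4,18)]:to(c,a,*q)
E
```

```text
clock 18.42 th 24.89 pin x 91.4 y 5.4 stub x -81.0 y -74.6 z 45.1 F ex -1.5 ey -5.9 z -3.8 M [-1.26 -0.05 -0.48]
-> x91.2 y4.5 th25.0: d 0.1 -1.1 turn 0.1
-> x91.2 y4.4 th22.0: d -2.8 3.1 turn -2.9
-> x91.5 y4.3 th20.0: d -4.3 6.0 turn -4.9
-> x91.5 y4.2 th18.0: d -6.0 8.9 turn -6.9
-> x93.0 y4.0 th18.0: d -4.5 9.0 turn -6.9
-> x95.0 y4.0 th18.0: d -2.6 9.3 turn -6.9
```

Call:
jog_arm(translation=[[0,-1,0],[-1.5,1,0],[-2.8,3.1,0],[-4.3,6,0],[-6,8.9,0],[-6,8.9,0],[-5.2,9,0],[-4.5,9,0],[-4.5,9,0]], turn=[0,-1.5,-2.9,-4.9,-6.9,-6.9,-6.9,-6.9,-6.9])

```text
clock: 19.17
position: [0.416, 0.327, 0.0449]
ee_rot: [0.968, 0.253, -0.001, -0.001]
ft_force: [-5.0, -0.9, -3.7]
grip_width: 0.486
```

```bash
python3 - <<'E'
from pl import *
c,a=now()
for q in[(94,4,18),(96,4,18),(98,4,18)]:to(c,a,*q)
E
```

```text
clock 19.17 th 18.07 pin x 92.5 y 4.3 stub x -88.1 y -54.6 z 44.9 F ex -5.1 ey 0.1 z -3.7 M [-0.25  0.73  0.08]
-> x94.0 y4.0 th18.0: d 1.5 0.1 turn -0.1
-> x96.0 y4.0 th18.0: d 3.4 0.5 turn -0.1
-> x98.0 y4.0 th18.0: d 5.4 0.9 turn -0.1
```

```bash
python3 - <<'E'
from pl import *
c,a=now()
for q in[(94,4.6,18),(96,5.2,18),(97,5.2,16.5),(98,5.3,15),(99.5,5.3,13),(101,4.9,11)]:to(c,a,*q)
E
```

```text
clock 19.17 th 18.07 pin x 92.5 y 4.3 stub x -88.1 y -54.6 z 44.9 F ex -5.1 ey 0.1 z -3.7 M [-0.25  0.73  0.08]
-> x94.0 y4.6 th18.0: d 1.4 0.7 turn -0.1
-> x96.0 y5.2 th18.0: d 3.2 1.7 turn -0.1
-> x97.0 y5.2 th16.5: d 3.0 4.1 turn -1.6
-> x98.0 y5.3 th15.0: d 2.7 6.8 turn -3.1
-> x99.5 y5.3 th13.0: d 2.7 10.2 turn -5.1
-> x101.0 y4.9 th11.0: d 2.9 13.2 turn -7.1
```

Call:
jog_arm(translation=[[0.7,0.3,0],[1.4,0.7,0],[2.3,1.2,0],[3.2,1.7,0],[3.2,1.7,0],[3.2,1.7,0]], turn=[0,0,0,0,0,0])

```text
clock: 19.67
position: [0.4188, 0.3285, 0.0447]
ee_rot: [0.967, 0.253, -0.001, -0.001]
ft_force: [-4.3, -2.7, -2.7]
grip_width: 0.49
```

```bash
python3 - <<'E'
from pl import *
c,a=now()
for q in[(97,5.2,16.5),(98,5.3,15),(99.5,5.3,13),(101,4.9,11)]:to(c,a,*q)
E
```

```text
clock 19.67 th 18.10 pin x 95.4 y 5.3 stub x -85.2 y -53.7 z 44.7 F ex -4.7 ey -1.8 z -2.7 M [-0.46  0.97  0.02]
-> x97.0 y5.2 th16.5: d 0.2 2.6 turn -1.6
-> x98.0 y5.3 th15.0: d 0.0 5.2 turn -3.1
-> x99.5 y5.3 th13.0: d 0.0 8.6 turn -5.1
-> x101.0 y4.9 th11.0: d 0.2 11.7 turn -7.1
```

Call:
jog_arm(translation=[[0,0.5,1],[0.2,2.6,1],[0.1,4,1],[0,5.2,1],[0,5.2,1],[0,5.2,1]], turn=[-0.4,-1.6,-2.4,-3.1,-3.1,-3.1])

```text
clock: 20.17
position: [0.4178, 0.3335, 0.0453]
ee_rot: [0.974, 0.227, -0.002, -0.0]
ft_force: [-6.9, -2.0, -3.8]
grip_width: 0.488
```

```bash
python3 - <<'E'
from pl import *
c,a=now()
for q in[(98,5.3,15),(99.5,5.3,13),(101,4.9,11)]:to(c,a,*q)
E
```

```text
clock 20.17 th 15.03 pin x 97.0 y 5.3 stub x -86.5 y -43.9 z 45.3 F ex -7.1 ey -0.6 z -3.8 M [-0.44  1.25  0.03]
-> x98.0 y5.3 th15.0: d 0.9 0.2 turn -0.0
-> x99.5 y5.3 th13.0: d 0.9 3.6 turn -2.0
-> x101.0 y4.9 th11.0: d 1.1 6.7 turn -4.0
```

Call:
jog_arm(translation=[[1.2,1,0],[1.5,2.3,0],[1.6,3.6,0],[1.7,5.2,0],[1.8,6.7,0],[1.8,6.7,0],[1.8,6.7,0]], turn=[0,-1,-2,-3,-4,-4,-4])

```text
clock: 20.75
position: [0.4182, 0.3404, 0.0448]
ee_rot: [0.981, 0.193, -0.003, -0.0]
ft_force: [-9.2, -1.9, -1.7]
grip_width: 0.485
```

```bash
python3 - <<'E'
from pl import *
c,a=now()
for q in[(102,4.4,9.5),(103,4.2,8),(104,3.8,7),(105,3.4,6),(105.5,3.2,5)]:to(c,a,*q)
E
```

```text
clock 20.75 th 11.11 pin x 100.3 y 5.4 stub x -86.2 y -31.2 z 44.8 F ex -9.4 ey -0.1 z -1.7 M [-0.39  1.57  0.17]
-> x102.0 y4.4 th9.5: d 0.9 2.0 turn -1.6
-> x103.0 y4.2 th8.0: d 1.0 4.4 turn -3.1
-> x104.0 y3.8 th7.0: d 1.5 5.8 turn -4.1
-> x105.0 y3.4 th6.0: d 2.1 7.3 turn -5.1
-> x105.5 y3.2 th5.0: d 2.1 8.8 turn -6.1
```

Call:
jog_arm(translation=[[1.2,0.7,1],[1.5,2,1],[1.7,3.2,1],[1.9,4.4,1],[2.4,5.8,1],[2.4,5.8,1],[2.4,5.8,1]], turn=[-0.5,-1.6,-2.3,-3.1,-4.1,-4.1,-4.1])

```text
clock: 21.33
position: [0.4185, 0.3468, 0.0453]
ee_rot: [0.987, 0.159, -0.005, -0.0]
ft_force: [-11.4, -0.3, -3.3]
grip_width: 0.483
```

```bash
python3 - <<'E'
from pl import *
c,a=now()
for q in[(104.5,4,7),(105,3.8,6),(105.5,3.2,5),(105.5,3.2,3.5),(105.3,2.7,2),(105.2,2.4,0)]:to(c,a,*q)
s=manip.camera("side")
for n in("stub_tip","near_cup"):
  print(n,[(np.round(r["at"],1).tolist(),round(r["confidence"],2)) for r in manip.pinpoint(s,n)[:3]])
E
```

```text
clock 21.33 th 7.12 pin x 102.8 y 4.8 stub x -85.7 y -18.7 z 45.3 F ex -11.3 ey 1.9 z -3.3 M [-0.1   1.99  0.28]
-> x104.5 y4.0 th7.0: d 1.7 -0.3 turn -0.1
-> x105.0 y3.8 th6.0: d 1.7 1.3 turn -1.1
-> x105.5 y3.2 th5.0: d 1.8 2.4 turn -2.1
-> x105.5 y3.2 th3.5: d 1.1 4.9 turn -3.6
-> x105.3 y2.7 th2.0: d 0.4 6.9 turn -5.1
-> x105.2 y2.4 th0.0: d -0.4 10.0 turn -7.1
stub_tip [([187.5, 155.2], 0.74)]
near_cup [([185.3, 154.7], 0.81)]
```

Call:
jog_arm(translation=[[1,-0.2,0],[2,-0.2,0],[2.3,0.5,0],[2.4,1.3,0],[2.4,2.2,0],[2.4,2.2,0],[2.4,2.2,0]], turn=[0,0,-0.5,-1.1,-2.1,-2.1,-2.1])

```text
clock: 22.07
position: [0.4187, 0.3498, 0.0449]
ee_rot: [0.99, 0.142, -0.006, -0.001]
ft_force: [-10.4, -0.1, -0.5]
grip_width: 0.489
```

```bash
python3 - <<'E'
from pl import *
c,a=now()
for q in[(105.5,3.2,5),(105.5,3.2,3.5),(105.3,2.7,2),(105.2,2.4,0)]:to(c,a,*q)
E
```

```text
clock 22.07 th 5.16 pin x 104.0 y 4.4 stub x -85.2 y -12.7 z 44.9 F ex -10.3 ey 1.9 z -0.5 M [-0.    2.07  0.23]
-> x105.5 y3.2 th5.0: d 1.6 -0.6 turn -0.2
-> x105.5 y3.2 th3.5: d 1.0 1.9 turn -1.7
-> x105.3 y2.7 th2.0: d 0.2 3.9 turn -3.2
-> x105.2 y2.4 th0.0: d -0.5 6.9 turn -5.2
```

Call:
jog_arm(translation=[[1,0,0.5],[2,0,0.8],[2.8,0,0.8],[2.8,0,0.8],[2.8,0,0.8]], turn=[0,0,0,0,0])

```text
clock: 22.48
position: [0.4194, 0.3501, 0.0453]
ee_rot: [0.99, 0.143, -0.008, -0.0]
ft_force: [-11.3, -1.8, -1.5]
grip_width: 0.483
```

```bash
python3 - <<'E'
from pl import *
c,a=now()
for q in[(105.5,4,3.5),(106,4,3.5),(106,3.5,2),(106,3,0)]:to(c,a,*q)
E
```

```text
clock 22.48 th 5.26 pin x 104.7 y 4.7 stub x -84.5 y -12.7 z 45.3 F ex -11.5 ey 0.4 z -1.5 M [-0.36  2.11  0.15]
-> x105.5 y4.0 th3.5: d 0.1 2.4 turn -1.8
-> x106.0 y4.0 th3.5: d 0.6 2.5 turn -1.8
-> x106.0 y3.5 th2.0: d 0.1 4.5 turn -3.3
-> x106.0 y3.0 th0.0: d -0.6 7.4 turn -5.3
```

Call:
jog_arm(translation=[[2,0.4,0.5],[3,0.6,0.5],[3.7,0.8,0.5],[3.7,0.8,0.5],[3.7,0.8,0.5]], turn=[0,0,0,0,0])

```text
clock: 22.9
position: [0.4209, 0.3506, 0.0452]
ee_rot: [0.99, 0.144, -0.01, 0.0]
ft_force: [-11.9, -4.6, 0.5]
grip_width: 0.487
```

```bash
python3 - <<'E'
from pl import *
c,a=now()
for q in[(105.5,4,3.5),(106,4,3.5),(106,3.5,2),(106,3,0)]:to(c,a,*q)
E
```

```text
clock 22.90 th 5.33 pin x 106.3 y 5.0 stub x -82.8 y -12.7 z 45.2 F ex -12.5 ey -2.2 z 0.5 M [-0.77  2.06  0.03]
-> x105.5 y4.0 th3.5: d -1.5 1.9 turn -1.8
-> x106.0 y4.0 th3.5: d -1.0 2.0 turn -1.8
-> x106.0 y3.5 th2.0: d -1.5 4.0 turn -3.3
-> x106.0 y3.0 th0.0: d -2.1 6.9 turn -5.3
```

Call:
jog_arm(translation=[[2.2,0.8,0],[1.8,1.7,0],[1.4,2.6,0],[1.2,3.5,0],[1,4.5,0],[1,4.5,0],[1,4.5,0]], turn=[-0.3,-1,-1.8,-2.6,-3.3,-3.3,-3.3])

```text
clock: 23.48
position: [0.4198, 0.355, 0.0448]
ee_rot: [0.993, 0.116, -0.012, 0.0]
ft_force: [-10.9, -4.0, 1.2]
grip_width: 0.487
```

```bash
python3 - <<'E'
from pl import *
c,a=now()
for q in[(105.5,3.5,1),(105.5,3,0),(105.5,2.5,-.5)]:to(c,a,*q)
E
```

```text
clock 23.48 th 2.10 pin x 106.5 y 4.0 stub x -83.4 y -3.0 z 44.8 F ex -11.5 ey -1.8 z 1.2 M [-0.69  2.04 -0.06]
-> x105.5 y3.5 th1.0: d -1.3 1.2 turn -1.1
-> x105.5 y3.0 th0.0: d -1.5 2.4 turn -2.1
-> x105.5 y2.5 th-0.5: d -1.6 2.7 turn -2.6
```

Call:
jog_arm(translation=[[1.3,0.9,0],[0.9,1.7,0],[0.6,2.7,0],[0.6,2.7,0],[0.6,2.7,0]], turn=[-0.7,-1.4,-2.1,-2.1,-2.1])

```text
clock: 23.9
position: [0.4186, 0.3577, 0.0446]
ee_rot: [0.995, 0.098, -0.014, 0.001]
ft_force: [-12.0, -4.4, 2.4]
grip_width: 0.485
```

```bash
python3 - <<'E'
from pl import *
c,a=now();o=manip.get_obs();print(np.round(o["ee_rot"],4))
s=manip.camera("side")
for n in("stub_tip","near_cup","pin_tip","far_cup","roller_mid"):
  print(n,[(np.round(r["at"],1).tolist(),round(r["confidence"],2)) for r in manip.pinpoint(s,n)[:2]])
cv2.imwrite("pics/r3.png",cv2.resize(s["frame"][110:190,150:245,::-1],None,fx=8,fy=7,interpolation=cv2.INTER_CUBIC))
E
```

```text
clock 23.90 th 0.07 pin x 105.8 y 3.4 stub x -84.2 y 3.1 z 44.6 F ex -12.6 ey -2.0 z 2.4 M [-0.78  1.95 -0.12]
[ 9.951e-01  9.820e-02 -1.370e-02  5.000e-04]
stub_tip [([184.7, 153.1], 0.72)]
near_cup [([182.5, 156.7], 0.95)]
pin_tip [([223.3, 132.2], 0.7)]
far_cup [([221.9, 132.3], 0.95), ([206.4, 146.1], 0.38)]
roller_mid [([206.3, 145.0], 0.58)]
```

View pics/r3.png

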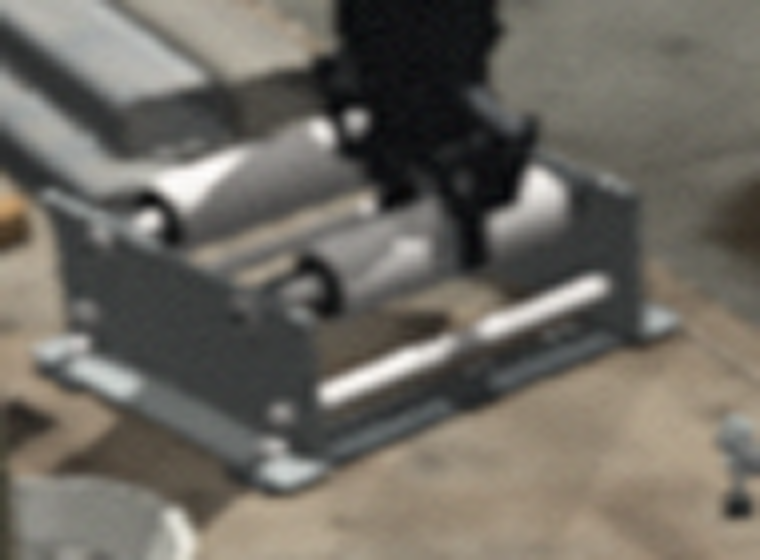

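Call:
jog_arm(translation=[[1,0,0],[0,-0.4,0],[-0.5,-0.6,0],[-1,-0.7,0],[-1,-0.7,0]], turn=[0,0,0,0,0])

```text
clock: 24.62
position: [0.4161, 0.3571, 0.0447]
ee_rot: [0.995, 0.099, -0.015, 0.001]
ft_force: [-10.8, -3.1, 1.5]
grip_width: 0.49
```

```bash
python3 - <<'E'
from pl import *
c,a=now();print(np.round(manip.get_obs()["ee_rot"],4))
E
```

```text
clock 24.62 th 0.13 pin x 103.3 y 3.4 stub x -86.7 y 2.9 z 44.7 F ex -11.2 ey -1.0 z 1.5 M [-0.72  1.62 -0.07]
[ 9.95e-01  9.87e-02 -1.48e-02  6.00e-04]
```

Call:
jog_arm(translation=[[-1,-0.2,-0.3],[-2,-0.4,-0.5],[-3,-0.7,-0.5],[-3,-0.7,-0.5]], turn=[0,0,0,0])

```text
clock: 24.95
position: [0.4131, 0.3565, 0.0447]
ee_rot: [0.995, 0.099, -0.015, 0.001]
ft_force: [-7.3, -4.8, 3.8]
grip_width: 0.485
```

```bash
python3 - <<'E'
from pl import *
c,a=now();print(np.round(manip.get_obs()["ee_rot"],4))
E
```

```text
clock 24.95 th 0.15 pin x 100.2 y 3.4 stub x -89.8 y 2.9 z 44.7 F ex -8.1 ey -3.3 z 3.8 M [-0.76  0.86 -0.03]
[ 9.95e-01  9.89e-02 -1.48e-02  5.00e-04]
```

Call:
jog_arm(translation=[[-0.7,-0.7,0],[-1.3,-1,0],[-2,-1.2,0],[-2,-1.2,0]], turn=[0,0,0,0])

```text
clock: 25.28
position: [0.4106, 0.3558, 0.0451]
ee_rot: [0.995, 0.099, -0.015, 0.0]
ft_force: [-6.8, -1.8, 3.1]
grip_width: 0.486
```

```bash
python3 - <<'E'
from pl import *
c,a=now();print(np.round(manip.get_obs()["ee_rot"],4))
E
```

```text
clock 25.28 th 0.20 pin x 97.7 y 3.2 stub x -92.3 y 2.6 z 45.1 F ex -7.0 ey -0.5 z 3.1 M [-0.46  0.99 -0.  ]
[ 9.949e-01  9.930e-02 -1.500e-02  2.000e-04]
```

Call:
jog_arm(translation=[[-0.7,-0.2,0],[-1.4,-0.4,0],[-1.8,-0.4,0],[-1.8,-0.4,0]], turn=[0,0,0,0])

```text
clock: 25.62
position: [0.4086, 0.3555, 0.0454]
ee_rot: [0.995, 0.099, -0.015, 0.0]
ft_force: [-6.1, -2.4, 0.3]
grip_width: 0.485
```

```bash
python3 - <<'E'
from pl import *
c,a=now();print(np.round(manip.get_obs()["ee_rot"],4))
E
```

```text
clock 25.62 th 0.22 pin x 95.6 y 3.4 stub x -94.4 y 2.6 z 45.4 F ex -6.5 ey -1.1 z 0.3 M [-0.53  0.74 -0.1 ]
[ 9.949e-01  9.950e-02 -1.520e-02  1.000e-04]
```

Call:
jog_arm(translation=[[-0.5,0,0],[-1,-0.2,0],[-1,-0.2,0],[-1,-0.2,0],[-1,-0.2,0]], turn=[0,0,0,0,0], grip_force=20)

```text
clock: 26.03
position: [0.4084, 0.3555, 0.0455]
ee_rot: [0.995, 0.099, -0.014, -0.0]
ft_force: [3.3, 0.5, -7.3]
grip_width: 0.487
```

```bash
python3 - <<'E'
from pl import *
c,a=now();o=manip.get_obs();print(np.round(o["ee_rot"],4),o["grip_width"])
s=manip.camera("side")
for n in("stub_tip","near_cup","pin_tip","far_cup","roller_mid"):
  print(n,[(np.round(r["at"],1).tolist(),round(r["confidence"],2)) for r in manip.pinpoint(s,n)[:2]])
E
```

```text
clock 26.03 th 0.20 pin x 95.4 y 3.4 stub x -94.6 y 2.7 z 45.5 F ex 3.3 ey -0.1 z -7.3 M [ 0.18 -1.22 -0.04]
[ 9.949e-01  9.940e-02 -1.440e-02 -1.000e-04] 0.48672470661168127
stub_tip [([181.5, 152.7], 0.71)]
near_cup [([183.2, 155.7], 0.92)]
pin_tip [([220.9, 136.9], 0.84)]
far_cup [([219.6, 136.4], 0.73)]
roller_mid [([219.6, 134.9], 0.7), ([202.9, 146.6], 0.69)]
```

Call:
jog_arm(translation=[[-0.3,0,-0.3],[-0.3,0,-0.3],[-0.3,0,-0.3],[-0.3,0,-0.3],[-0.3,0,-0.3],[-0.3,0,-0.3]], turn=[0,0,0,0,0,0], grip=60)

```text
clock: 26.83
position: [0.408, 0.3555, 0.0454]
ee_rot: [0.995, 0.099, -0.014, -0.0]
ft_force: [0.5, 0.5, 0.1]
grip_width: 0.704
```

```bash
python3 - <<'E'
from pl import *
c,a=now();o=manip.get_obs();print(np.round(o["ee_rot"],4),o["grip_width"])
s=manip.camera("side")
for n in("stub_tip","near_cup","pin_tip","far_cup","roller_mid"):
  print(n,[(np.round(r["at"],1).tolist(),round(r["confidence"],2)) for r in manip.pinpoint(s,n)[:2]])
E
```

```text
clock 26.83 th 0.20 pin x 95.1 y 3.5 stub x -94.9 y 2.8 z 45.4 F ex 0.6 ey 0.4 z 0.1 M [ 0.02 -0.01  0.01]
[ 9.949e-01  9.930e-02 -1.450e-02 -2.000e-04] 0.7036190359773908
stub_tip [([182.6, 153.8], 0.75)]
near_cup [([186.1, 155.0], 0.72)]
pin_tip [([220.3, 136.8], 0.76)]
far_cup [([218.5, 136.9], 0.73), ([184.1, 155.7], 0.44)]
roller_mid [([202.5, 146.6], 0.57)]
```

Forces are zero and the roller is holding. I'll open fully and lift straight out.

Call:
jog_arm(translation=[[0,0,0],[0,0,0],[0,0,3],[0,0,8],[0,0,16],[0,0,30],[0,0,60],[0,0,100],[0,0,140],[0,0,180],[0,0,220],[0,0,220]], turn=[0,0,0,0,0,0,0,0,0,0,0,0], grip=80)

```text
clock: 28.13
position: [0.4103, 0.3572, 0.2746]
ee_rot: [0.995, 0.099, -0.01, -0.004]
ft_force: [1.1, -0.3, 0.3]
grip_width: 0.938
```

Call:
jog_arm(translation=[[-20,35,10],[-40,70,10],[-60,105,10],[-80,140,10],[-100,175,10],[-120,210,10],[-140,240,10],[-150,260,10],[-150,260,10],[-150,260,10]], turn=[0,0,0,0,0,0,0,0,0,0])

```text
clock: 28.97
position: [0.259, 0.618, 0.2845]
ee_rot: [0.995, 0.1, -0.01, -0.004]
ft_force: [-0.2, -0.2, -0.5]
grip_width: 0.935
```

```bash
python3 - <<'E'
from m import *
o=manip.get_obs();print(o["position"],o["clock"],o["ft_force"])
P={"s":manip.camera("side"),"t":manip.camera("top")}
for n in("stub_tip","near_cup","pin_tip","far_cup","roller_mid","seat","square","tape"):
  for k,p in P.items():print(n,k,[(np.round(r["at"],1).tolist(),round(r["confidence"],2)) for r in manip.pinpoint(p,n)[:3]])
for k,p in P.items():
  for r in manip.outline_of(p,"roller_mid")[:3]:
    e=axis_px(r["mask"]);w=[onz(p,u,.085) for u in e];d=w[1]-w[0];print(k,round(r["confidence"],2),r["mask"].sum(),np.round(e,1).tolist(),np.linalg.norm(d),np.degrees(np.arctan2(d[1],d[0]))%180)
t=P["t"]["frame"][140:240,75:175].mean(2)
print("\n".join("".join("%4d"%v for v in row) for row in t[16:80:4,44:78:2]))
E
```

```text
[0.25899987 0.61802997 0.28447345] 28.9667 [-0.19775212 -0.1852901  -0.4753177 ]
stub_tip s [([180.4, 151.3], 0.95)]
stub_tip t [([140.3, 214.7], 0.6)]
near_cup s [([185.1, 154.8], 0.71)]
near_cup t [([139.9, 211.0], 0.62)]
pin_tip s [([219.7, 136.3], 0.72), ([195.0, 157.6], 0.61)]
pin_tip t [([128.2, 159.4], 0.6)]
far_cup s [([221.0, 135.0], 0.85)]
far_cup t [([128.8, 162.8], 0.96)]
roller_mid s [([202.6, 143.0], 0.63)]
roller_mid t [([136.0, 189.5], 0.65)]
seat s [([204.5, 146.8], 0.98)]
seat t [([138.5, 187.1], 0.62)]
square s [([217.1, 196.9], 0.89)]
square t [([206.2, 209.6], 0.76)]
tape s [([383.1, 269.4], 0.62)]
tape t [([375.2, 150.5], 0.56)]
s 0.56 409 [[184.39999389648438, 151.3000030517578], [220.3000030517578, 136.5]] 0.17070688417723415 10.286121711170043
t 0.73 609 [[129.8000030517578, 162.3000030517578], [140.0, 211.6999969482422]] 0.1603547776738183 11.93960626792304
 109 111 114 126 136 135 122 111  91  83  72  67  69  93 125 116 115
  90  79  68  67  83 119 122  67  63  75 153 148  80  75  84 105 115
  65  66  66  66  76 155 179 109  87  88 150 199 121 103 102 115 1
[... 199 characters left out ...]
03 106 122
 110 111 111 112 142 185 209 219 202 178 143 109 182 173 109 104 109
 115 117 118 121 131 172 201 219 214 187 158 114 145 197 126 105 104
 130 128 126 125 125 157 193 216 221 201 170 132 115 188 162 105 107
 135 133 131 131 130 141 183 210 223 210 180 149 110 163 184 114 107
 142 139 138 137 134 133 168 202 223 218 192 162 121 128 191 149 106
 138 137 136 135 135 135 154 192 218 223 203 175 139 108 179 177 116
 128 130 134 134 132 132 141 180 213 224 207 179 152 109 144 198 131
 119 117 119 121 121 118 118 141 142 132 124 109  79  77 111 197 166
 117 116 117 113 111 108 105 103  92  91 175 155  85  87 110 167 189
 123 121 119 115 110 106 105 105 106 109 115 128 130 126 110 103  94
```

```bash
python3 -c "
from workcell import manip
print(manip.hand_in())"
```

```text
the job is handed in; nothing more can be done
None
```

The roller is back in the empty station, captive between the two cups, and I handed the job in at about 29 s of the 72 s allowed.

**What I did:** I took the roller from its cradle and put the sprung pin into the far cup with the roller yawed about 25°. I then pushed the spring in to about 14 mm (12.6 N, short of solid) while swinging the roller straight. Once the stub had passed the near cup, I let it spring out into it.

**What the last checks showed:**
- **Seated:** Just before I let go, the spring force was 6.5 N, which matches the roughly 4 mm of compression expected with both ends home. The stub was hard against the bottom of its cup.
- **Released:** After letting go, the forces were near zero and the arm lifted clear.
- **Alignment:** In the last pictures both axle ends lie at the cups. The barrel's direction is 11.9° from the top camera and 10.3° from the side, against about 11.2° for the rest.
- **Bystanders:** The square and tape were found within about 2 pixels of where they started.

**What went wrong or is less certain:**
- **First grasps:** The first two were too high on the barrel, because the pads sat about 20 mm farther back than I expected. I opened and regripped lower; the roller stayed in its cradle.
- **First touch at the cup:** The pin first caught something at the cup, most likely the rim, at about 5 N before I found the bore.
- **Tilt while pushing:** The arm tilted about 1.7° under the push, so the pin pressed on the bore with an estimated 9 N at most. The total on the rest stayed well under 45 N.
- **Level:** I judged it only from the axle ends being in the cups. I had used all my picture views, so the last check was by detectors and pixel values, not by eye.

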